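# Close a shell-casting mold and hold it shut

### The job

A shell lies in the lower half of a small casting mold: press the open hinged strap down over it until its catch holds it shut. Then take the mold's matching top half out of the tray (the larger one, with the bar handle; leave the smaller one alone), fit it over the two dowels, wide hole on the wide dowel, and press it fully home against the spring pins. Finish while still pressing it down, with the two halves held tightly together.

Things in the scene. Friction and masses are not known exactly. Their poses are not given: they have to be found in the camera images.
- mold_base: Lower mold half, fixed to the bench: grey plastic block 128 x 90 mm (x, y) on a dark steel plate 160 x 150 x 10 mm. Origin: centre of the underside, on the bench. x points away from the robot, give or take 20 degrees. A channel 40 mm wide, 14 mm deep, runs along y through its middle and holds the shell.
- mold_face (a point): Centre of the lower half's flat top face (parting face), midway between the dowels, 40 mm above the bench; axes as mold_base. Four brass spring pins (7 mm, at x +-57, y +-36 mm) stand 5 mm above the face: together they push up with 5 N, with 10 N when pressed flush. The top half's own weight does not press them in: a hand must.
- wide_dowel (a point): Tip of the wide steel dowel, 16 mm in diameter, 42 mm from mold_face along +x, standing 16 mm above the face: straight for 8 mm, then tapering by 3 mm in radius.
- narrow_dowel (a point): Tip of the narrow steel dowel, 8 mm in diameter, 42 mm from mold_face along -x, standing 16 mm above the face: straight for 8 mm, then tapering by 3 mm in radius.
- strap (a joint): Angle of the hinged steel strap, rad: 0 = shut, lying along the channel over the shell; grows as the free end rises; starts at 0.45 to 0.8. A light spring and friction keep it open. Under 0.04 the catch has clicked over its free end and holds it. To pass the catch takes about 5 N at the free end, 9 N half-way along.
- strap_end (a point): Centre of the free end of the strap, 105 mm from the hinge axis. The strap is 22 mm wide, 6 mm thick and straight. Shut, it lies level towards -y of mold_base from its hinge, its top 3 mm above the parting face; the top half's channel clears it.
- strap_hinge (a point): On the strap's hinge axis (along x of mold_base), at y = +55 mm of mold_base, 40 mm above the bench; it does not move with the strap.
- spring_catch (a point): Centre of the brass nose of the strap's spring catch at y = -54.5 mm of mold_base, 44 mm above the bench, in front of a steel post 45 mm high at y = -63 mm.
- top_half: Matching top half, loose, flat in the tray: grey plastic plate 128 x 90 x 18 mm (x, y, z), 0.2 to 0.4 kg, with an aluminium bar handle on top. Origin: centre of the underside. Two through holes on its x axis fit the dowels with 2 mm play in diameter. Below, a channel 40 mm wide, 10 mm deep runs along y. x (wide hole) starts away from the robot within 25 degrees.
- top_handle (a point): Point in the top half's bar handle, 36 mm above the underside, over the centre of the plate; axes as top_half. The handle is 44 mm long (x), 24 mm wide (y), from the plate's top (18 mm) to 52 mm above the underside. Fully home, this point is 36 mm above mold_face and the axes are parallel.
- wide_hole (a point): Mouth of the 18 mm hole in the plate's top, at x = +42 mm of top_half, for the wide dowel.
- narrow_hole (a point): Mouth of the 10 mm hole in the plate's top, at x = -42 mm of top_half, for the narrow dowel.
- small_half: Top half of another, smaller mold in the same tray, to be left alone: grey plate 100 x 64 x 16 mm with a round knob 26 mm across, 42 mm high over all. Origin: centre of the underside.
- tray: White enamel tray with a blue rim, 260 x 360 mm (x, y), rim 29 mm high, floor 3 mm above the bench. Origin: centre of the underside. Both top halves lie in it.
Mind the look-alikes: they are no part of the job. What is shaped like the top_half but blue is not meant.

How it is judged:
By the outcome, as a careful person would: the job done as asked, in the order asked, and still so for the second after the job is handed in, while the arm keeps its last pose, push and grip.
It also fails if it takes over 64 s, if anything falls off the work surface, if the arm or the gripper's body presses on something with over 40 N, if the wrist force passes 120 N, or if a joint passes its speed limit or range.

### The arm

A 7-joint arm with a two-finger parallel gripper is mounted at the origin on the work surface. World frame = base frame: x ahead of the robot, y to its left, z up, the work surface at z = 0. Lengths are in m, angles in rad, forces in N, time in s.
With the tool pointing down it reaches from about 0.4 to 0.875 m from the base axis. Payload 19.3 kg.
Tool frame: the origin (TCP) lies at the very end of the fingers, on their centre line; the grasp point (between the pads) lies bot.tcp_to_grasp behind it (bot.tcp_to_grasp is the distance from the TCP to the grasp point, in m); z points along the fingers, y is the direction in which the jaws open and shut (so a half turn about z gives the same grasp; the last joint's range is limited). The gripper opens to 85 mm and grips with 20 to 120 N. Pads are 22 mm wide; open, the fingers measure 114 mm over their backs; the gripper's body (76 mm by 85 mm) begins 54 mm behind the grasp point. The pads swing forward as they close: fully open they stand 13 mm farther back than shut.
Start: joints at [1.157, 0.521, -0.036, 1.599, 0.021, 1.021, -0.113], TCP at [0.211, -0.588, 0.231] pointing down, gripper open.
Joint ranges: [-2.91, 2.91], [-0.3, 2.13], [-1.5, 1.42], [0.17, 2.43], [-1.26, 4.41], [0.16, 1.93], [-2.52, 2.52]. Speed limits (rad/s): [1.89, 1.89, 2.39, 2.39, 3.01, 3.01, 3.01].

### API

Orientations are given as [roll, pitch, yaw] about the fixed x, y, z axes, in that order (R = Rz(yaw) Ry(pitch) Rx(roll)).
In Python, from workcell import bot gives the robot as it stands.
- The arm moves only by the tool servo_tool, never from a script. Its argument "targets" is a list of rows, each a list of 2 entries, a list of its own where there are three numbers: the shift along the tool's x, y, z in units of 0.05 m (1.0 is 0.05 m), then the turn about the tool's z in units of 5 degrees (1.0 is 5 degrees). A call has 1 to 12 rows; each row shifts and turns the commanded pose from where the row before left it, along the tool's axes as they then stand; what a row does not reach is not made up. A row lasts 1/8 s, in which the tool goes at most 62.5 mm and 10.7 degrees, less where a joint would pass 70% of its speed; a pose out of reach is approached as far as the arm can. A call with a number of a shift or a turn outside -1 to 1 is refused whole. A call with a gripper value outside its range is refused whole. "gripper" is the opening, from -1 (shut) to 1 (fully open), so that 0 is half open, set as the call begins (left out, the last holds). The fingers move at their own pace and stop on an object; "newtons" is the grip in N (left out, the last holds). Time passes only in rows, so rows that do not move let the fingers close. It gives the time, the measured TCP pose, the force and the opening at its end, in the units of the state.
- bot.observe(): the state, without advancing time (a new reading comes with each control period).
- bot.grab_frame(name): name is "side" or "top" or "wrist"; returns the picture (420x560x3 uint8, blue, green, red); there is no depth.
- bot.get_calibration(name): a dict with "fx", "fy", "cx", "cy" (pixels), "pose" (4x4, takes a point from camera to world coordinates). Camera axes: x right, y up, looking along -z (the intrinsics and any distortion apply to the point x, -y, -z); pixel columns grow to the right and rows downward; lengths in m; the calibration is good to about 2 mm. A picture is of the moment at which its call begins: read the wrist's pose just before it. get_calibration takes no time and is no camera call; for the wrist camera it gives the pose at the moment of the call.
- bot.job_done(): hands the job in, once; it reports no verdict.
The state is a dict: "clock": time; "qpos": joint angles; "qd": joint speeds; "joint_efforts": joint torques, N m; "position": TCP position; "tool_rot": TCP orientation; "force": force on the tool from outside, world axes, zero at the start; "moment": the same for the moment, N m; "grip_width": finger opening in m.
Only numpy, scipy, OpenCV 4.12 (cv2) and the standard library are available. Lean on these libraries where they do the work, as an engineer would, in place of code of your own. Each camera call takes 0.05 s, during which the arm holds its last target.

## Working session

There is one attempt and no reset: what is moved stays moved. The work goes in short steps, Python scripts to look and compute and a tool call to move; the robot and the scene stay as the last step left them, time stands still between calls to the robot, and variables do not carry over. Pictures are saved under pics/ and viewed, and the job is handed in when it is done.

Besides the shell and the picture viewer there is one more tool, called after "Call:" by a JSON object that holds its "api" and its "payload". servo_tool: Moves the arm, as the interface text tells. Its arguments: {"type":"object","properties":{"targets":{"type":"array","items":{"type":"array"}},"gripper":{"type":"number"},"newtons":{"type":"number"}},"required":["targets"]}

```bash
mkdir -p pics; ls; python3 - <<'E'
from workcell import bot
import cv2
print(bot.observe(), bot.tcp_to_grasp)
for n in ["top","side"]:
    im=bot.grab_frame(n); cv2.imwrite(f"pics/{n}0.png",im)
    c=bot.get_calibration(n); print(n,c)
E
```

```text
pics
{'clock': 0.0, 'qpos': array([ 1.15677362,  0.52201001, -0.03630458,  1.59998409,  0.02120558,
        1.02107237, -0.11279967]), 'qd': array([ 2.26193835e-05, -3.01036451e-04,  1.19566128e-03,  4.06421247e-04,
       -1.37007354e-03, -1.89434693e-04,  5.65231469e-04]), 'joint_efforts': array([-1.56027894e-03, -9.27111125e+01,  1.97931938e+00, -3.69940138e+01,
        1.78863649e-02,  8.16744257e-03,  1.77174320e-05]), 'position': array([ 0.21052612, -0.58813836,  0.23073704]), 'tool_rot': array([-3.14050780e+00,  9.22632143e-05,  3.43795816e-01]), 'force': array([ 0.96729648, -0.15673866, -0.57181388]), 'moment': array([ 0.00683548, -0.02288703,  0.02827839]), 'grip_width': 0.08539266531453517} 0.0187
top {'fx': 477.49467406821014, 'fy': 477.49467406821014, 'cx': 280.71285133768527, 'cy': 208.59102909552539, 'pose': array([[-0.03747367,  0.97708273, -0.20953536,  0.24497261],
       [-0.9992841 , -0.03773076,  0.0027717 ,  0.04615275],
       [-0.00519775,  0.20948922,  0.97779714,  1.09178158],
       [ 0.        ,  0.        ,  0.        ,  1.        ]])}
side {'fx': 502.0644378741204, 'fy': 502.0644378741204, 'cx': 276.1438451127359, 'cy': 212.92909130572352, 'pose': array([[-0.80357066,  0.35993006, -0.47405121, -0.0128608 ],
       [-0.59520641, -0.48843977,  0.6380877 ,  0.72785819],
       [-0.00187852,  0.79490687,  0.60672855,  0.7125053 ],
       [ 0.        ,  0.        ,  0.        ,  1.        ]])}
```

View pics/top0.png

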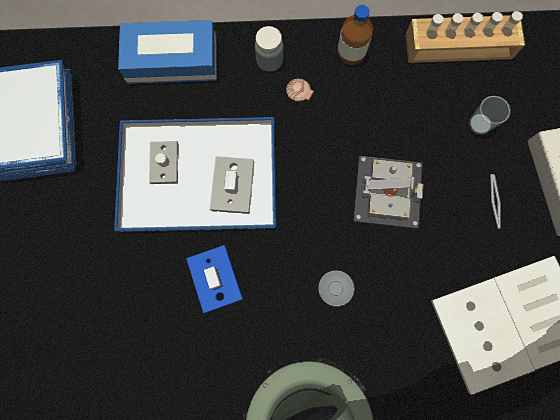

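View pics/side0.png

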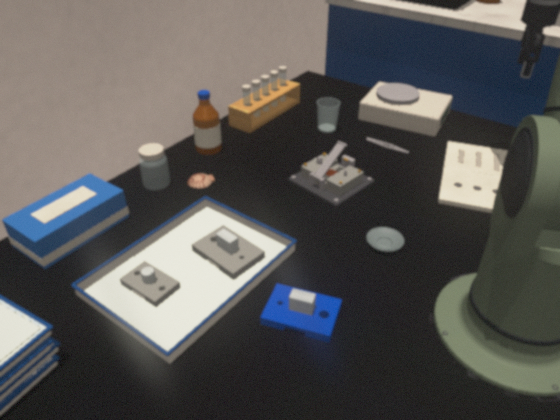

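Top view: what could be taken for the top half is the grey plate with bar handle (232,183), the smaller grey plate with a round knob (163,160) and the blue plate (214,279). By the description it is the grey one at (232,183). The mold base is at (389,192), strap hinge on the left. I'll check in crops.

```bash
python3 - <<'E'
import cv2, numpy as np
im=cv2.imread("pics/top0.png")
a=cv2.resize(im[145:225,200:265],None,fx=6,fy=6,interpolation=cv2.INTER_CUBIC)
b=cv2.resize(im[145:235,345:430],None,fx=5,fy=5,interpolation=cv2.INTER_CUBIC)
h=max(a.shape[0],b.shape[0]); o=np.zeros((h,a.shape[1]+b.shape[1],3),np.uint8)
o[:a.shape[0],:a.shape[1]]=a;o[:b.shape[0],a.shape[1]:]=b
cv2.imwrite("pics/crop0.png",o)
E
cat > h.py <<'E'
from workcell import bot
import cv2, numpy as np
def ray(c,u,v):
    d=np.array([(u-c["cx"])/c["fx"],-(v-c["cy"])/c["fy"],-1.]); P=np.asarray(c["pose"])
    return P[:3,3],P[:3,:3]@d
def onz(c,u,v,z):
    o,d=ray(c,u,v); return o+d*(z-o[2])/d[2]
def proj(c,p):
    P=np.asarray(c["pose"]); q=P[:3,:3].T@(np.asarray(p)-P[:3,3])
    return c["cx"]+c["fx"]*q[0]/-q[2], c["cy"]+c["fy"]*-q[1]/-q[2]
E
```

```text
(no output)
```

View pics/crop0.png

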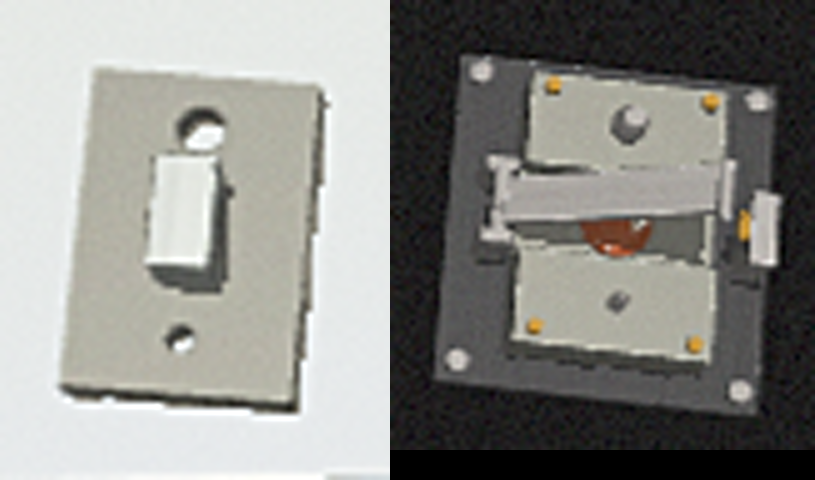

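```bash
python3 - <<'E'
from h import *
c=bot.get_calibration("top")
P=[(554,85),(711,102),(535,326),(695,345)]
w=np.array([onz(c,345+(u-390)/5-.4,145+v/5-.4,.045) for u,v in P]); print("pins",w.round(4))
ctr=w.mean(0); ax=(w[0]+w[1]-w[2]-w[3])/4; print("base",ctr,"yaw",np.degrees(np.arctan2(ax[1],ax[0])),"halfx",np.linalg.norm(ax),"halfy",np.linalg.norm(w[0]+w[2]-w[1]-w[3])/4)
q=np.array([(95,70),(322,87),(298,400),(64,384)])
w=np.array([onz(c,200+u/6-.4,145+v/6-.4,.021) for u,v in q]);ctr=w.mean(0);ax=(w[0]+w[1]-w[2]-w[3])/4
print("top",ctr,np.degrees(np.arctan2(ax[1],ax[0])),np.linalg.norm(ax),np.linalg.norm(w[0]+w[3]-w[1]-w[2])/4)
wc=bot.get_calibration("wrist");print(wc, bot.observe()["position"])
cv2.imwrite("pics/w0.png",bot.grab_frame("wrist"))
E
```

```text
pins [[ 0.5706 -0.182   0.045 ]
 [ 0.5597 -0.2529  0.045 ]
 [ 0.4585 -0.1645  0.045 ]
 [ 0.4471 -0.2352  0.045 ]]
base [ 0.50898605 -0.20862921  0.045     ] yaw -8.904295632456401 halfx 0.05687552578040405 halfy 0.03583651743311867
top [0.53830594 0.15369538 0.021     ] -5.78088256031864 0.06282514253829867 0.04479287503831311
{'fx': 305.55702351739393, 'fy': 305.55702351739393, 'cx': 275.68084201405406, 'cy': 214.31010617759375, 'pose': array([[ 3.37923031e-01,  8.92307050e-01,  2.99326167e-01,
         2.86375590e-01],
       [-9.41173433e-01,  3.20638295e-01,  1.06694206e-01,
        -5.60001149e-01],
       [-7.71439423e-04, -3.17772266e-01,  9.48166753e-01,
         3.73798602e-01],
       [ 0.00000000e+00,  0.00000000e+00,  0.00000000e+00,
         1.00000000e+00]])} [ 0.21054896 -0.58815012  0.23079495]
```

View pics/w0.png

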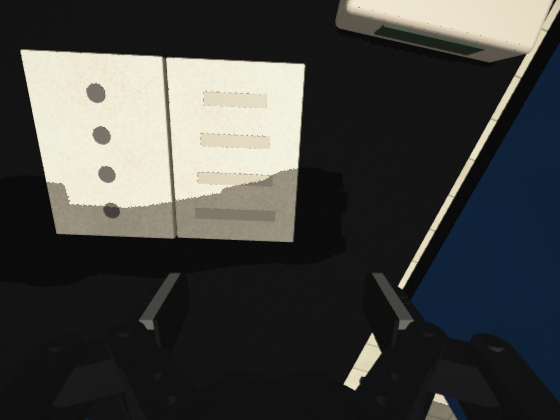

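Crop confirms: grey plate, bar handle, wide hole (33,21 px in crop units) away from the robot. The strap's hinge is on the left of the base. Recovered sizes match (57/36 mm pin spacing). Moving above the base.

Call:
{"api": "servo_tool", "payload": {"targets": [[[0.81,-0.5,0],0],[[0.81,-0.5,0],0],[[0.81,-0.5,0],0],[[0.81,-0.5,0],0],[[0.81,-0.5,0],0],[[0.81,-0.5,0],0],[[0.81,-0.5,0],0],[[0.81,-0.5,0],0],[[0.81,-0.5,0],0],[[0.81,-0.5,0],0]], "gripper": -1}}

```text
clock: 1.4
position: [0.5084, -0.2152, 0.2312]
tool_rot: [-3.142, 0.0, 0.344]
force: [0.1, -1.6, -0.7]
grip_width: -0.0003
```

Call:
{"api": "servo_tool", "payload": {"targets": [[[0,0,0],1],[[0,0,0],1],[[0,0,0],1],[[0,0,0],1],[[0,0,0],1],[[0,0,0],0.7],[[0,0,0],0],[[0,0,0],0]]}}

```text
clock: 2.4
position: [0.5076, -0.2165, 0.2312]
tool_rot: [-3.142, 0.0, -0.152]
force: [0.2, 0.7, -0.2]
grip_width: -0.0001
```

```bash
python3 - <<'E'
from h import *
o=bot.observe();print(o["position"],o["tool_rot"],o["clock"],o["force"])
cv2.imwrite("pics/w1.png",bot.grab_frame("wrist"))
E
```

```text
[ 0.50764778 -0.21654335  0.2312453 ] [-3.14157287e+00  1.48961381e-04 -1.52181368e-01] 2.4 [ 0.20425809  0.67781372 -0.15453963]
```

View pics/w1.png

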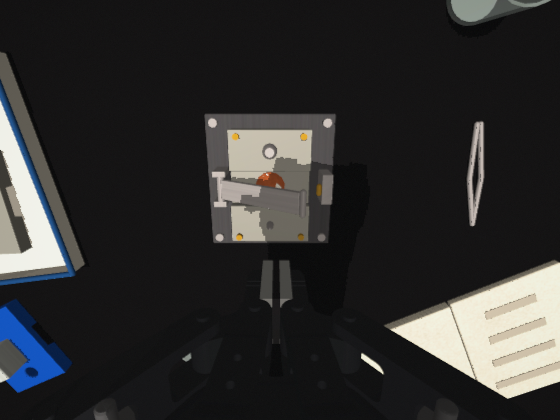

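Wrist view: base centred at about (270,185), strap from hinge (219,190) rising to the right (free end ~(303,203)), pins at (236,136),(304,137),(239,237),(301,237), wide dowel (269,152), catch (318,188).

```bash
cat >> h.py <<'E'
def pins(im,roi,lo=(15,150,120),hi=(32,255,255)):
    x0,y0,x1,y1=roi; hsv=cv2.cvtColor(im[y0:y1,x0:x1],cv2.COLOR_BGR2HSV); m=cv2.inRange(hsv,lo,hi)
    n,_,st,ce=cv2.connectedComponentsWithStats(m); return [(ce[i]+[x0,y0],st[i,4]) for i in range(1,n) if st[i,4]>3]
E
python3 - <<'E'
from h import *
c=bot.get_calibration("wrist"); im=cv2.imread("pics/w1.png")
pp=pins(im,(200,110,340,250))
print(pp)
near=[(236,136),(304,137),(239,237),(301,237)]
w=[]
for n in near:
    b=min(pp,key=lambda p:np.hypot(*(p[0]-n)))[0]; w.append(onz(c,*b,.045))
w=np.array(w);ctr=w.mean(0); ax=(w[0]+w[1]-w[2]-w[3])/4
yaw=np.arctan2(ax[1],ax[0]);print(w.round(4));print("base",ctr,np.degrees(yaw),np.linalg.norm(ax),np.linalg.norm(w[0]+w[2]-w[1]-w[3])/4)
# strap end: ray meets plane x_b=0
X=np.array([np.cos(yaw),np.sin(yaw),0]);Y=np.array([-X[1],X[0],0])
o,d=ray(c,303,202); t=((ctr-o)@X)/(d@X); p=o+t*d; print("strap end y_b",(p-ctr)@Y,"z",p[2], "len",np.hypot((p-ctr)@Y-.055,p[2]-.04))
print("tcp proj",proj(c,bot.observe()["position"]), proj(c,[.508,-.217,.045]))
cv2.imwrite("pics/w1c.png",cv2.resize(im[105:255,195:345],None,fx=4,fy=4,interpolation=cv2.INTER_CUBIC))
E
```

```text
[(array([303.48484848, 136.39393939]), np.int32(33)), (array([235.        , 136.26470588]), np.int32(34)), (array([318.69230769, 190.38461538]), np.int32(13)), (array([238.70833333, 237.        ]), np.int32(24)), (array([300.5       , 237.44444444]), np.int32(18))]
[[ 0.5698 -0.1825  0.045 ]
 [ 0.5589 -0.2534  0.045 ]
 [ 0.4572 -0.1648  0.045 ]
 [ 0.4457 -0.2359  0.045 ]]
base [ 0.50789622 -0.20917406  0.045     ] -8.849417345518106 0.057130435505105485 0.03592921710804798
strap end y_b -0.032939171118571475 z 0.09422091976363156 len 0.10331120925163718
tcp proj (np.float64(276.61566152674527), np.float64(272.8288286556816)) (np.float64(276.41944110200296), np.float64(188.3520181661555))
```

View pics/w1c.png

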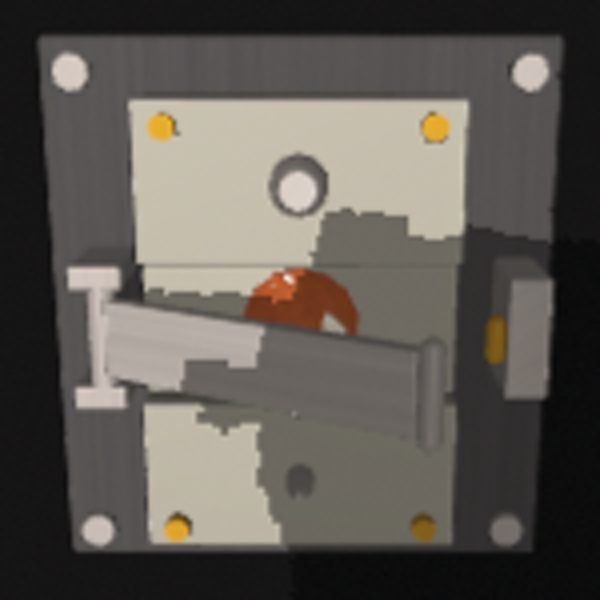

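Call:
{"api": "servo_tool", "payload": {"targets": [[[0,0.1,0.7],0],[[0,0.1,0.7],0],[[0,0,0.7],0],[[0,0,0.5],0],[[0,0,0.2],0],[[0,0.04,0.16],0],[[0,0.05,0.16],0],[[0,0.05,0.16],0],[[0,0.04,0.12],0],[[0,0.04,0.1],0],[[0,0.04,0.1],0],[[0,0,0],0]]}}

```text
clock: 3.95
position: [0.5039, -0.2394, 0.051]
tool_rot: [-3.142, 0.001, -0.154]
force: [-0.0, -0.8, -0.4]
grip_width: -0.0003
```

Call:
{"api": "servo_tool", "payload": {"targets": [[[0,0,0.06],0],[[0,0,0.06],0],[[0,0,0.05],0],[[0,0,0.04],0],[[0,0,0],0]]}}

```text
clock: 4.58
position: [0.5045, -0.2396, 0.0417]
tool_rot: [3.141, -0.001, -0.154]
force: [-4.9, -0.0, 21.8]
grip_width: -0.0001
```

Call:
{"api": "servo_tool", "payload": {"targets": [[[0,0,-0.4],0],[[0,0,-0.9],0],[[0,0,-0.9],0],[[0,0,-0.9],0],[[0,0,-0.7],0],[[0,-0.1,0],0],[[0,-0.1,0],0]]}}

```text
clock: 5.45
position: [0.5055, -0.2288, 0.2301]
tool_rot: [-3.141, 0.001, -0.153]
force: [-0.8, 0.8, -0.4]
grip_width: -0.0
```

```bash
python3 - <<'E'
from h import *
o=bot.observe();print(o["position"],o["tool_rot"],o["clock"],o["force"])
c=bot.get_calibration("wrist");im=bot.grab_frame("wrist")
cv2.imwrite("pics/w2.png",im)
cv2.imwrite("pics/w2c.png",cv2.resize(im[100:260,190:350],None,fx=4,fy=4,interpolation=cv2.INTER_CUBIC))
u0=[proj(c,p) for p in [[.5698,-.1825,.045],[.5589,-.2534,.045],[.4572,-.1648,.045],[.4457,-.2359,.045]]]
pp=pins(im,(190,100,350,260)); w=[]
for n in u0:
    b=min(pp,key=lambda p:np.hypot(*(p[0]-n)))[0]; w.append(onz(c,*b,.045))
w=np.array(w);ctr=w.mean(0); ax=(w[0]+w[1]-w[2]-w[3])/4
print(w.round(4));print("base",ctr,np.degrees(np.arctan2(ax[1],ax[0])),np.linalg.norm(ax))
E
```

```text
[ 0.50547517 -0.22882709  0.23014401] [-3.14128021e+00  7.14328249e-04 -1.53453474e-01] 5.45 [-0.77969953  0.79405759 -0.41223554]
[[ 0.5697 -0.1827  0.045 ]
 [ 0.5588 -0.2534  0.045 ]
 [ 0.4574 -0.1651  0.045 ]
 [ 0.4458 -0.2359  0.045 ]]
base [ 0.50792456 -0.20927518  0.045     ] -8.863107660533256 0.057004501206640475
```

View pics/w2c.png

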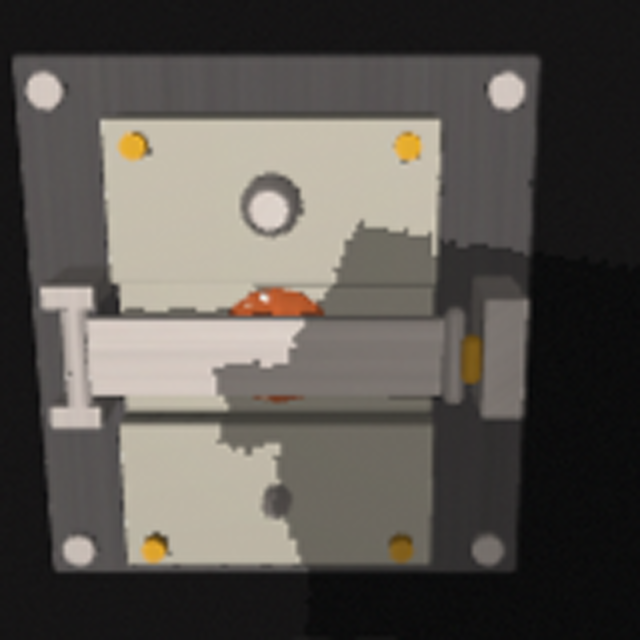

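Strap lies level with its end under the brass nose: latched. Now over to the top half, opening the gripper.

Call:
{"api": "servo_tool", "payload": {"targets": [[[-0.06,-0.85,0],0],[[-0.06,-0.85,0],0],[[-0.06,-0.85,0],0],[[-0.06,-0.85,0],0],[[-0.06,-0.85,0],0],[[-0.06,-0.85,0],0],[[-0.06,-0.85,0],0],[[-0.06,-0.85,0],0],[[-0.06,-0.85,0],0],[[0,0,0],-0.6],[[0,0,0],0],[[0,0,0],0]], "gripper": 1, "newtons": 60}}

```text
clock: 7.0
position: [0.5374, 0.1521, 0.2303]
tool_rot: [3.141, 0.001, -0.103]
force: [-0.0, 0.3, -0.1]
grip_width: 0.0854
```

```bash
python3 - <<'E'
from h import *
o=bot.observe();print(o["position"],o["tool_rot"],o["clock"],o["force"])
c=bot.get_calibration("wrist");im=bot.grab_frame("wrist")
cv2.imwrite("pics/w3.png",im)
E
```

```text
[0.53739851 0.1521048  0.23027318] [ 3.14110374e+00  8.18977653e-04 -1.03197847e-01] 7.0 [-0.01839065  0.32742047 -0.12167388]
```

View pics/w3.png

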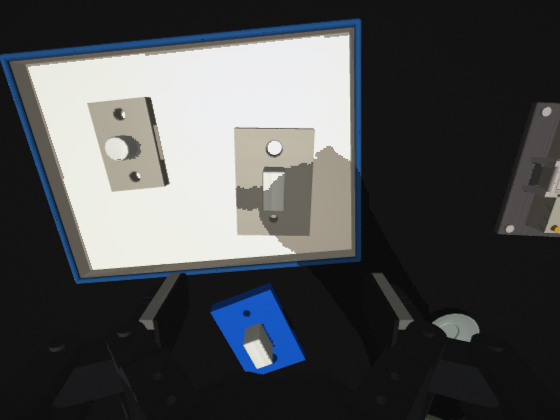

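Top half in view: plate corners ~(235,128),(313,129),(310,236),(236,235), handle at (274,188), wide hole (274,147), narrow hole (273,218).

```bash
python3 - <<'E'
from h import *
im=cv2.imread("pics/w3.png")
cv2.imwrite("pics/w3c.png",cv2.resize(im[120:245,225:325],None,fx=4.8,fy=4.8,interpolation=cv2.INTER_CUBIC))
E
```

```text
(no output)
```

View pics/w3c.png

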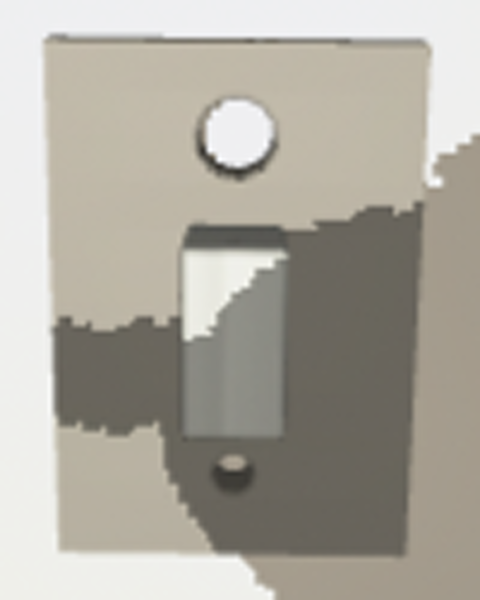

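```bash
python3 - <<'E'
from h import *
c=bot.get_calibration("wrist");o=bot.observe()
f=lambda u,v,z:onz(c,225+u/4.8-.4,120+v/4.8-.4,z)
for nm,q,z in [("plate",[(46,41),(428,47),(405,555),(60,550)],.021),("handle",[(183,248),(286,252),(282,437),(183,437)],.055)]:
    w=np.array([f(*p,z) for p in q]);ctr=w.mean(0);ax=(w[0]+w[1]-w[2]-w[3])/4
    print(nm,ctr.round(4),np.degrees(np.arctan2(ax[1],ax[0])),2*np.linalg.norm(ax),np.linalg.norm(w[0]+w[3]-w[1]-w[2])/2)
a=f(238,137,.021);b=f(233,473,.021);print("holes",(a+b)/2,np.degrees(np.arctan2(*(a-b)[[1,0]])),np.linalg.norm(a-b))
psi=o["tool_rot"][2];d=(w.mean(0)-o["position"])[:2];print("tool d",d@[np.cos(psi),np.sin(psi)],d@[np.sin(psi),-np.cos(psi)],np.degrees(psi))
E
```

```text
plate [0.5369 0.1551 0.021 ] -6.483209594838173 0.1271189034579926 0.08897983754091658
handle [0.5373 0.1552 0.055 ] -6.602436057310258 0.04297837648874906 0.022558899933237016
holes [0.53720522 0.15493681 0.021     ] -6.811243292434224 0.08410406422046063
tool d -0.0005593851032512334 -0.0030131247342071407 -5.9081507759297125
```

Call:
{"api": "servo_tool", "payload": {"targets": [[[-0.01,-0.06,0.6],0.14],[[0,0,0.9],0],[[0,0,0.9],0],[[0,0,0.9],0],[[0,0,0.5],0],[[0,0,0.2],0],[[0,0,0.1],0],[[0,0,0],0]]}}

```text
clock: 8.05
position: [0.5378, 0.1558, 0.0264]
tool_rot: [-3.141, -0.001, -0.114]
force: [-0.9, -0.0, 0.6]
grip_width: 0.0854
```

Call:
{"api": "servo_tool", "payload": {"targets": [[[0,0,0],0],[[0,0,0],0],[[0,0,0],0],[[0,0,0],0],[[0,0,0],0],[[0,0,0],0],[[0,0,0],0],[[0,0,0],0]], "gripper": -1, "newtons": 90}}

```text
clock: 9.05
position: [0.5375, 0.1558, 0.0263]
tool_rot: [-3.142, -0.0, -0.114]
force: [-2.7, -0.4, 8.9]
grip_width: 0.0227
```

Call:
{"api": "servo_tool", "payload": {"targets": [[[0,0,-0.2],0],[[0,0,-0.5],0],[[0,0,-0.8],0],[[0,0,-0.8],0],[[0,0,-0.8],0],[[0,0,-0.4],0],[[0,0,0],0],[[0,0,0],0]]}}

```text
clock: 10.05
position: [0.5369, 0.1555, 0.1999]
tool_rot: [3.141, 0.001, -0.113]
force: [0.6, -1.0, -3.1]
grip_width: 0.0227
```

```bash
python3 - <<'E'
from h import *
o=bot.observe();print(o["position"],o["tool_rot"],o["clock"],o["force"],o["moment"],o["grip_width"])
psi=o["tool_rot"][2];d=np.array([.5079,-.2092])-o["position"][:2]
print("to base, tool axes mm",1e3*(d@[np.cos(psi),np.sin(psi)]),1e3*(d@[np.sin(psi),-np.cos(psi)]))
c=bot.get_calibration("wrist");im=bot.grab_frame("wrist")
cv2.imwrite("pics/w4.png",im)
E
```

```text
[0.5368507  0.15553819 0.19994044] [ 3.14103141e+00  1.10885452e-03 -1.13471898e-01] 10.05 [ 0.62436632 -1.01526036 -3.07217073] [-0.02575679  0.04370716  0.04415432] 0.02268086281748538
to base, tool axes mm 12.534254695278682 365.67058901921763
```

View pics/w4.png

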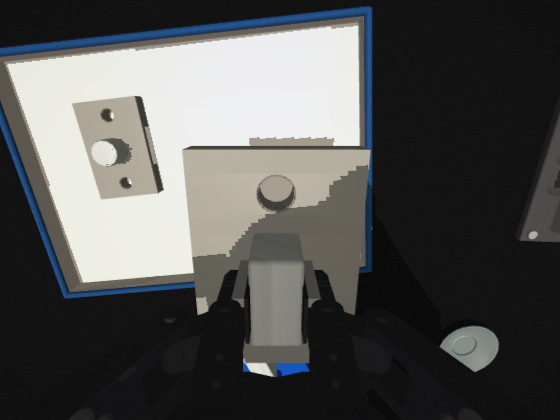

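Held and lifted (wide hole at (276,192), far plate edge at row ~151). Measuring the plate's pose in the hand.

```bash
python3 - <<'E'
from h import *
im=cv2.imread("pics/w4.png")
cv2.imwrite("pics/w4c.png",cv2.resize(im[135:375,175:385],None,fx=2.5,fy=2.5,interpolation=cv2.INTER_CUBIC))
cv2.imwrite("pics/w4d.png",cv2.resize(im[165:220,245:310],None,fx=10,fy=10,interpolation=cv2.INTER_CUBIC))
E
```

```text
(no output)
```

View pics/w4c.png

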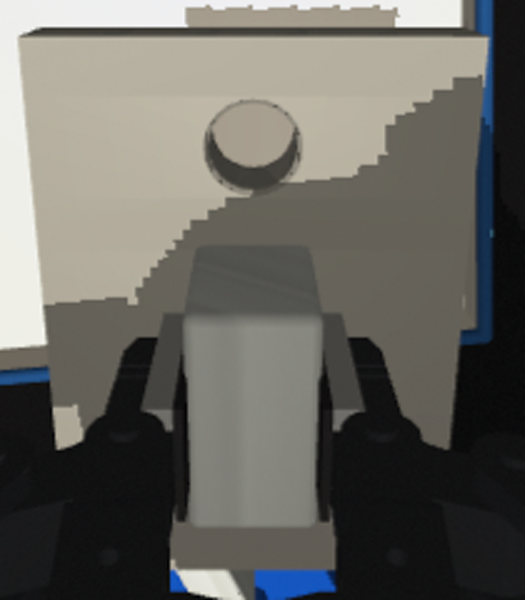

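View pics/w4d.png

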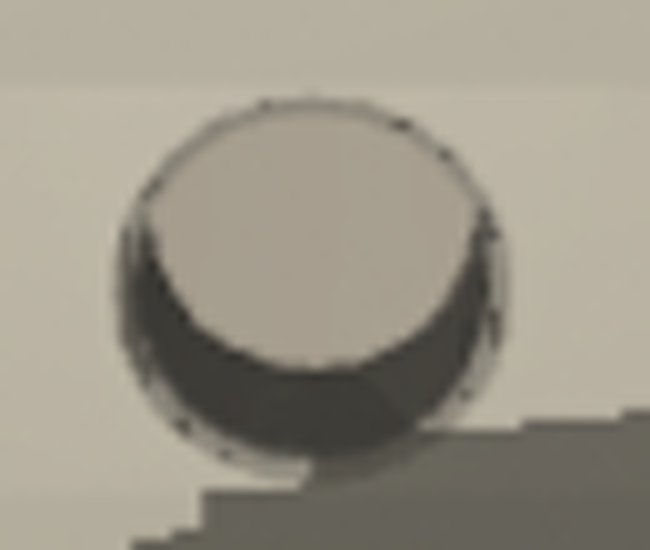

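```bash
python3 - <<'E'
from h import *
c=bot.get_calibration("wrist");o=bot.observe();p=o["position"];psi=o["tool_rot"][2]
X=np.array([np.cos(psi),np.sin(psi),0]);Y=np.array([np.sin(psi),-np.cos(psi),0])
f=lambda u,v,z,s=2.5,a=175,b=135:onz(c,a+u/s-.3,b+v/s-.3,z)
t=lambda q:(1e3*np.array([(q-p)@X,(q-p)@Y])).round(2)
for dz in (.0053,.0075):
    z=p[2]-dz
    h=onz(c,275.75,193.35,z); L=f(22,37,z);R=f(487,40,z);L2=f(55,450,z);R2=f(450,450,z)
    print(dz,"hole",t(h),"corners",t(L),t(R),"sides",t(L2),t(R2),"width",np.linalg.norm(L-R))
zt=p[2]-.0053+.034
for q in [(185,316),(322,316),(328,524),(188,524)]: print("handle top",t(f(*q,zt)))
E
```

```text
0.0053 hole [41.87 -0.54] corners [ 63.44 -44.61] [62.95 44.28] sides [-30.14 -45.94] [-30.13  44.97] width 0.08889996162378641
0.0075 hole [41.3  -0.54] corners [ 63.18 -45.27] [62.68 44.95] sides [-31.79 -46.61] [-31.78  45.65] width 0.09021969136258691
handle top [ 21.73 -11.82]
handle top [21.73 10.97]
handle top [-20.87  13.35]
handle top [-20.87 -12.42]
```

Call:
{"api": "servo_tool", "payload": {"targets": [[[0.03,0.5,0],0],[[0.03,0.8,0],0],[[0.03,0.8,0],0],[[0.03,0.8,0],0],[[0.03,0.8,0],0],[[0.03,0.8,0],0],[[0.03,0.8,0],0],[[0.03,0.8,0],0],[[0.01,0.8,0],0.2],[[0,0.4,0],0.27],[[0,0,0],0],[[0,0,0],0]]}}

```text
clock: 11.6
position: [0.5082, -0.2071, 0.2004]
tool_rot: [-3.141, 0.001, -0.153]
force: [-0.2, 1.2, -3.3]
grip_width: 0.0227
```

```bash
cat > base.py <<'E'
from h import *
o=bot.observe();print(o["position"].round(4),o["tool_rot"].round(4),o["clock"],o["force"].round(1),o["grip_width"])
psi=o["tool_rot"][2];d=np.array([.5079,-.2092])-o["position"][:2]
print("to base, tool mm",1e3*(d@[np.cos(psi),np.sin(psi)]),1e3*(d@[np.sin(psi),-np.cos(psi)]),"turn deg",np.degrees(psi)+8.85)
E
python3 - <<'E'
from base import *
cv2.imwrite("pics/w5.png",bot.grab_frame("wrist"))
E
```

```text
[ 0.5082 -0.2071  0.2004] [-3.1409e+00  7.0000e-04 -1.5320e-01] 11.6 [-0.2  1.2 -3.3] 0.022689411030973872
to base, tool mm 0.017288649028089808 2.144178584252384 turn deg 0.07089687495220076
```

View pics/w5.png

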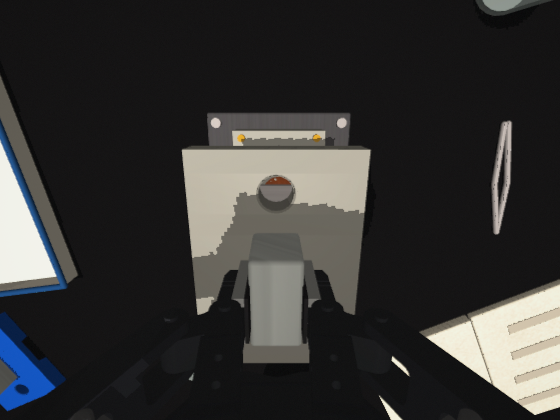

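Call:
{"api": "servo_tool", "payload": {"targets": [[[0,0.05,0.4],0],[[0,0,0.6],0],[[0,0,0.6],0],[[0,0,0.4],0],[[0,0,0.2],0],[[0,0,0.08],0],[[0,0,0],0],[[0,0,0],0]]}}

```text
clock: 12.65
position: [0.5081, -0.2108, 0.0875]
tool_rot: [3.141, -0.001, -0.155]
force: [-0.3, 0.5, -2.7]
grip_width: 0.0228
```

```bash
python3 - <<'E'
from base import *
im=bot.grab_frame("wrist");cv2.imwrite("pics/w6.png",cv2.resize(im[110:250,170:380],None,fx=3.5,fy=3.5,interpolation=cv2.INTER_CUBIC))
E
```

```text
[ 0.5081 -0.2108  0.0875] [ 3.1415e+00 -1.0000e-03 -1.5450e-01] 12.65 [-0.3  0.5 -2.7] 0.02275904464217361
to base, tool mm -0.44214098978792976 -1.557738039089863 turn deg -0.0025384270910340234
```

View pics/w6.png

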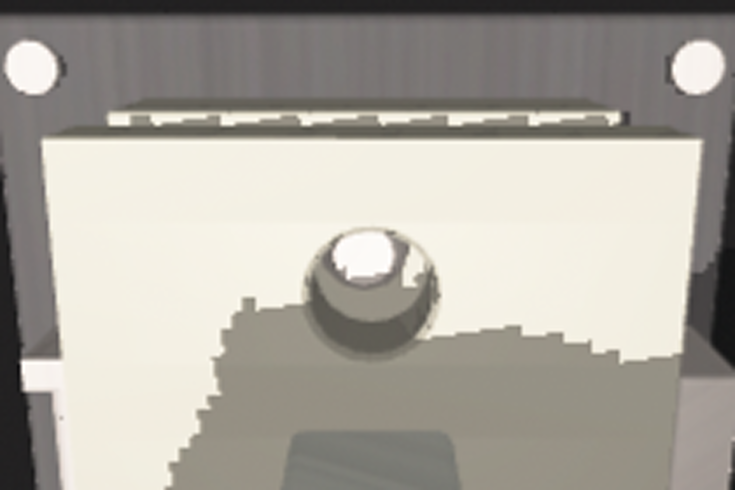

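```bash
python3 - <<'E'
from h import *
c=bot.get_calibration("wrist");o=bot.observe();p=o["position"];psi=o["tool_rot"][2]
X=np.array([np.cos(psi),np.sin(psi),0]);Y=np.array([np.sin(psi),-np.cos(psi),0])
f=lambda u,v,z:onz(c,170+u/3.5-.36,110+v/3.5-.36,z)
t=lambda q:(1e3*np.array([(q-p)@X,(q-p)@Y])).round(2)
print("tip",t(f(364,255,.056)),"hole",t(f(371,293,p[2]-.0055)), "corners",t(f(43,138,p[2]-.0055)),t(f(702,140,p[2]-.0055)))
print("blockfar",t(f(108,112,.04)),t(f(625,112,.04)))
E
```

```text
tip [41.57 -1.68] hole [41.78 -0.53] corners [ 63.59 -45.39] [63.39 44.74]
blockfar [ 63.33 -46.28] [63.41 43.66]
```

Call:
{"api": "servo_tool", "payload": {"targets": [[[0,-0.024,0],0],[[0,0,0.1],0],[[0,0,0.1],0],[[0,0,0.06],0],[[0,0,0],0],[[0,0,0],0]]}}

```text
clock: 13.45
position: [0.5079, -0.2096, 0.0738]
tool_rot: [-3.142, -0.0, -0.155]
force: [0.1, -0.3, -3.3]
grip_width: 0.0227
```

```bash
python3 - <<'E'
from base import *
print(o["moment"])
im=bot.grab_frame("wrist");cv2.imwrite("pics/w7.png",cv2.resize(im[110:250,170:380],None,fx=3.5,fy=3.5,interpolation=cv2.INTER_CUBIC))
E
```

```text
[ 0.5079 -0.2096  0.0738] [-3.1416 -0.     -0.1546] 13.45 [ 0.1 -0.3 -3.3] 0.02265544385674341
to base, tool mm -0.06978038898513995 -0.3753932165745912 turn deg -0.006487261166437719
[-0.04668594  0.00636358  0.07880887]
```

View pics/w7.png

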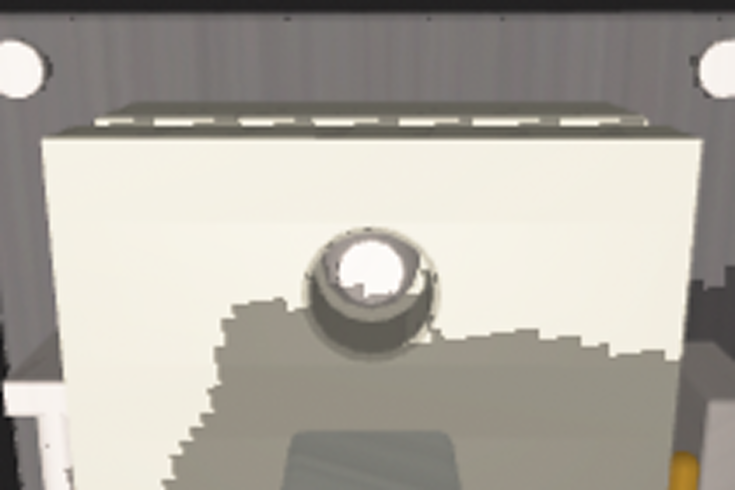

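Dowel tip (371,270) is centred in the hole, no contact force. Continue down to the pins.

Call:
{"api": "servo_tool", "payload": {"targets": [[[0,0,0.06],0],[[0,0,0.05],0],[[0,0,0.04],0],[[0,0,0],0],[[0,0,0],0]]}}

```text
clock: 14.12
position: [0.5079, -0.2096, 0.0664]
tool_rot: [3.142, -0.0, -0.155]
force: [-1.5, 0.5, 3.4]
grip_width: 0.0223
```

Call:
{"api": "servo_tool", "payload": {"targets": [[[0,0,0.02],0],[[0,0,0.02],0],[[0,0,0.02],0],[[0,0,0],0],[[0,0,0],0]]}}

```text
clock: 14.75
position: [0.5079, -0.2096, 0.0634]
tool_rot: [-3.142, -0.0, -0.155]
force: [-1.5, 1.3, 5.8]
grip_width: 0.0222
```

Call:
{"api": "servo_tool", "payload": {"targets": [[[0,0,0.02],0],[[0,0,0.02],0],[[0,0,0],0],[[0,0,0],0]]}}

```text
clock: 15.25
position: [0.508, -0.2096, 0.0632]
tool_rot: [3.141, -0.001, -0.155]
force: [-14.6, 6.2, 49.6]
grip_width: 0.0226
```

Call:
{"api": "servo_tool", "payload": {"targets": [[[0,0,-0.014],0],[[0,0,0],0],[[0,0,0],0],[[0,0,0],0]]}}

```text
clock: 15.75
position: [0.5079, -0.2096, 0.0632]
tool_rot: [3.141, -0.0, -0.155]
force: [-10.8, 4.2, 33.9]
grip_width: 0.0221
```

```bash
python3 - <<'E'
from base import *
print(o["moment"])
im=bot.grab_frame("wrist")
s=bot.grab_frame("side")
a=cv2.resize(im[90:250,170:380],(480,366),interpolation=cv2.INTER_CUBIC);b=cv2.resize(s[120:220,270:400],(476,366),interpolation=cv2.INTER_CUBIC)
cv2.imwrite("pics/w8.png",np.vstack([cv2.resize(im,(480,290))[:290],cv2.resize(b,(480,300))]) )
cv2.imwrite("pics/w8c.png",a)
E
```

```text
[ 0.5079 -0.2096  0.0632] [ 3.1415e+00 -5.0000e-04 -1.5470e-01] 15.75 [-10.8   4.2  33.9] 0.02212481537944098
to base, tool mm -0.09468749060067361 -0.34727238201220934 turn deg -0.012458637784501292
[1.01640355 2.19092655 0.00644323]
```

View pics/w8.png

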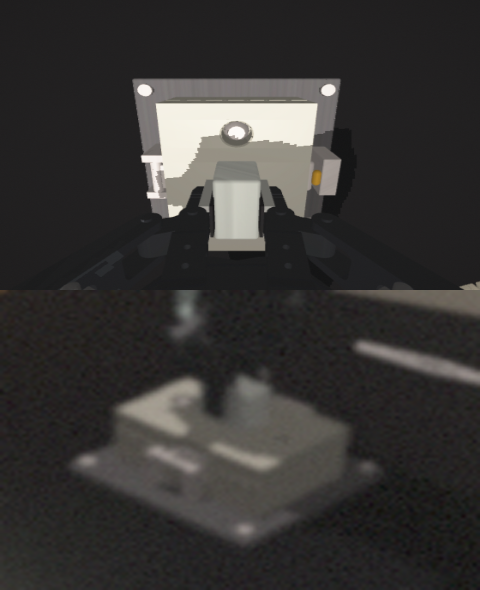

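View pics/w8c.png

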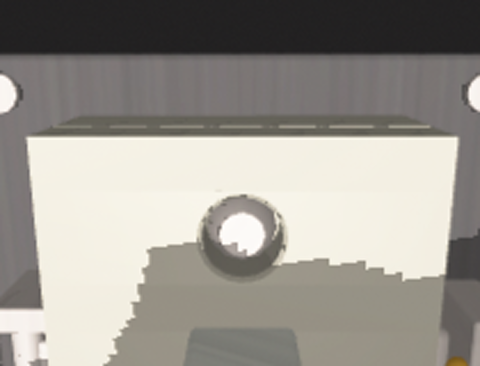

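Call:
{"api": "servo_tool", "payload": {"targets": [[[0,0,-0.006],0],[[0,0,0],0],[[0,0,0],0],[[0,0,0],0],[[0,0,0],0],[[0,0,0],0],[[0,0,0],0],[[0,0,0],0]]}}

```text
clock: 16.85
position: [0.5079, -0.2096, 0.0632]
tool_rot: [3.141, -0.0, -0.155]
force: [-9.2, 3.3, 27.7]
grip_width: 0.0227
```

Stable: the height is unchanged at 28 N of push. Handing in.

```bash
python3 -c "
from workcell import bot
print(bot.job_done()); o=bot.observe(); print(o['position'],o['force'],o['clock'])"
```

```text
the job is handed in; nothing more can be done
None
the job is handed in; nothing more can be done
```

The job is handed in. The strap is latched over the shell, and the grey bar-handled top half is on the dowels, wide hole on the wide dowel. It is pressed fully home and still held down.

- **Strap:** I pressed it shut near its free end. The wrist picture afterwards showed it lying level, with its end under the brass catch.
- **Fit:** The gap between hole and dowel measured about 1 mm off to the side before insertion, so I corrected it. The next picture showed the dowel centred, with no contact force.
- **Seating:** The force rose gently over the pins, then jumped from 6 N to 50 N for the last 2 mm of commanded travel while the tool moved only 0.2 mm. I then eased the push off. The last reading was 28 N, with the tool height steady at 63.2 mm, which puts the underside of the top half at 40 mm, on the parting face.
- **Open points:** A sideways force of about 10 N stayed at the wrist while pressing. The push on the top half briefly reached about 50 N through the fingers. The side picture is too blurred to confirm a closed gap, and I took no picture after the last small back-off. The clock stood at 16.9 s before handing in.

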